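# Load a test cassette into the analyser and latch its tray

## Task

Lay the test cassette flat in the pocket of the analyser's open card tray, with its round sample well towards the tray's tab, and let go of it. Then press the tray in by its tab, gently, just until its push-push latch catches, let go, and make sure that the tray stays latched by itself with the cassette lying in it. Leave the other things on the bench where they are.

Things in the scene. Friction and masses are not known exactly. Their poses are not given: they have to be found in the camera images.
- analyser: White bench analyser, 280 deep, 230 wide, fixed to the bench; place and yaw differ. Its front face (x = -140 mm) is 72 mm high, then the top slopes up to 140 mm at the back and bears a screen. Origin: centre of its underside; z up, x from front to back: the tray goes in along +x. In the front a port 86 mm wide, 22 to 60 mm above the bench, in which the grey card tray runs.
- tray (a joint): Card tray's travel in m: 0.115 open stop (start), less is farther in. A damped spring pushes it out, 1 N open to 5.5 N in. The latch rests somewhere from 0.008 to 0.018 (not known beforehand) and catches only when pressed 4 to 5 mm beyond that; let go then, the tray comes back those 5 mm and stays. Let go too soon it springs fully out; pressed again once latched it is released.
- tray_front (a point): Centre of the flat upright front of the tray's tab, where to press (analyser +x), 75.5 mm before the pocket's centre; face 60 mm wide, 28 to 52 mm above the bench; stands 127 mm out when open, 20 to 30 mm latched. Spring about 5.5 N, then near the catch a rubber bumper adds 4 N/mm: caught at about 10 N, hard stop 1.5 mm farther at about 16 N; above 20 N harms it.
- tray_pocket (a point): Centre of the pocket's floor in the tray, 40 mm above the bench, axes as the analyser's; with the tray open 51 mm before the front face. Pocket 84 mm (x) by 28 mm (y), walls 4 mm high: two ends, and sides only 24 to 46 mm from the centre along x (14 to 36 mm out in y). Within 23 mm of the centre the sides are cut away for fingers, floor strip 24 mm wide. Port ceiling 20 mm above the floor.
- cassette: White plastic test cassette, 80 x 25 x 7 mm, about 15 g, flat on the bench at the start. Origin: centre of its underside; x along its length, z up. On top a round raised sample well near its -x end, an oblong reading window towards +x. In the tray its x points as the analyser's x; play 2 mm at each end, 1.5 mm at each side; it stands 3 mm above the pocket's walls.
- cassette_well (a point): Top of the cassette's round sample well (15 mm across), 25 mm from the cassette's centre towards its -x end.
- bottle: Bystander: white reagent bottle with a screw cap, 76 mm across, 170 mm high. Origin: centre of its foot.
- mouse: Bystander: black computer mouse, 100 x 56 x 34 mm. Origin: centre of its underside.
- rack: Bystander: small white rack with clear cuvettes, 105 x 60 mm, 50 mm high. Origin: centre of its underside.
Mind the look-alikes: they are no part of the job. Several things have the shape of the cassette; the one meant has the colours described above.

How it is judged:
By the outcome, as a careful person would: the job done as asked, in the order asked, and still so for the second after the job is handed in, with the robot touching nothing.
It also fails if it takes over 58 s, if anything falls off the work surface, if the arm or the gripper's body presses on something with over 40 N, if the wrist force passes 120 N, or if a joint passes its speed limit or range.

## Robot

A 6-joint arm with a two-finger parallel gripper is mounted at the origin on the work surface. World frame = base frame: x ahead of the robot, y to its left, z up, the work surface at z = 0. Lengths are in m, angles in degrees, forces in N, time in s.
With the tool pointing down it reaches from about 0.4 to 0.825 m from the base axis. Payload 7 kg.
Tool frame: the origin (TCP) lies midway between the tips of the shut fingers; the grasp point (between the pads) lies 19 mm behind it; z points along the fingers, y is the line along which they close (so a half turn about z gives the same grasp; the last joint's range is limited). The gripper opens to 88 mm and grips with 3 to 60 N. Pads are 19 mm wide; open, the fingers measure 130 mm over their backs; the gripper's body (78 mm by 193 mm) begins 47 mm behind the grasp point.
Start: joints at [83.486, 20.546, 0.682, 0, -70.136, -16.507], TCP at [0.264, 0.621, 0.197] pointing down, gripper open.
Joint ranges: [-176.03, 176.03], [-82.01, 121.73], [-58.28, 71.71], [-173.87, 95.51], [-174.79, -0.11], [-173.66, 173.66]. Speed limits (degrees/s): [136.94, 136.94, 172.46, 180, 180, 180].

## Interface

Orientations are given as [roll, pitch, yaw] about the fixed x, y, z axes, in that order (R = Rz(yaw) Ry(pitch) Rx(roll)).
In Python, from plant import ctrl, viewer, close_job gives the robot as it stands. The module is installed in compiled form; this text tells all that it offers.
- The arm moves only by the tool step_arm, never from a script. Its argument "moves" is a list that holds one entry, the list of rows, each a list of 5 numbers: the shift along the world's x, y, z in cm, then the turn about the world's z in rad, then the finger opening in cm, from 0 to 8.76. In form: [[[tx, ty, tz, twist, grip], ...]]. A call has 1 to 10 rows; each row shifts and turns the commanded pose from where the row before left it; what a row does not reach is not made up. A row lasts 1/10 s, in which the tool goes at most 50 mm and 8.59 degrees, less where a joint would pass 70% of its speed; a pose out of reach is approached as far as the arm can. A call with a gripper value outside its range is refused whole. The fingers move at their own pace and stop on an object; the grip force is fixed at half the most. Time passes only in rows, so rows that do not move let the fingers close. It gives the time, the measured TCP pose, the force, the opening and the grip force at its end, in the units of the state.
- ctrl.get_obs(): the state, without advancing time (a new reading comes with each control period).
- viewer.snapshot(name): name is "side" or "top" or "wrist"; returns (picture, depth): 420x560x3 uint8, blue, green, red; 420x560 float32, m along the optical axis (not along the pixel's ray), 0 where there is no reading.
- viewer.camera_info(name): a dict with "camera_matrix" (3x3 intrinsics, pixels), "eye" and "orientation" of the camera in the world. Camera axes: x right, y down, z forward; pixel columns grow to the right and rows downward; lengths in m; the calibration is good to about 2 mm. A picture is of the moment at which its call begins: read the wrist's pose just before it. camera_info takes no time and is no camera call; for the wrist camera it gives the pose at the moment of the call.
- close_job(): hands the job in; it is judged then, once.
The state is a dict: "clock": time; "joint_pos": joint angles; "qvel": joint speeds; "tau": joint torques, N m; "tool_pos": TCP position; "orientation": TCP orientation; "force": force on the tool from outside, world axes, zero at the start; "moment": the same for the moment, N m; "opening": finger opening in m; "gripper_force": force on a finger pad.
Only numpy, scipy, OpenCV 4.12 (cv2) and the standard library are available. Lean on these libraries where they do the work, as an engineer would, in place of code of your own. Each camera call takes 0.05 s, during which the arm holds its last target. There are 200 camera calls.

## Working session

There is one attempt and no reset: what is moved stays moved. The work goes in short steps, Python scripts to look and compute and a tool call to move; the robot and the scene stay as the last step left them, time stands still between calls to the robot, and variables do not carry over. Pictures are saved under pics/ and viewed, at most 10 in all, crops included, and the job is handed in when it is done.

Besides the shell and the picture viewer there is one more tool, called as name(argument=value, ...), one argument or row to a line, values as JSON. step_arm: Moves the arm, as the interface text tells. Its arguments: {"type":"object","properties":{"moves":{"type":"array","items":{"type":"array","items":{"type":"array","items":{"type":"number"}}}}},"required":["moves"]}

```bash
mkdir -p pics; cat > h.py <<'E'
import numpy as np, cv2
from plant import ctrl, viewer
def R_of(info):
    o=np.array(info["orientation"],float)
    if o.shape==(3,3): return o
    from scipy.spatial.transform import Rotation as R
    return R.from_euler('xyz',o,degrees=True).as_matrix() if o.size==3 else R.from_quat(o).as_matrix()
def ray(info,uv,z):
    K=np.array(info["camera_matrix"]);R=R_of(info);e=np.array(info["eye"])
    d=np.c_[np.atleast_2d(uv),np.ones(len(np.atleast_2d(uv)))]@np.linalg.inv(K).T@R.T
    return e+d*((z-e[2])/d[:,2])[:,None]
def cloud(info,dep):
    v,u=np.indices(dep.shape);K=np.array(info["camera_matrix"])
    p=np.stack([(u-K[0,2])/K[0,0]*dep,(v-K[1,2])/K[1,1]*dep,dep],-1)
    return p@R_of(info).T+np.array(info["eye"])
E
python3 - <<'E'
from h import *
o=ctrl.get_obs();print(o)
for n in("top","side"):
    i=viewer.camera_info(n);print(n,i)
    im,d=viewer.snapshot(n);cv2.imwrite(f"pics/{n}0.png",im);np.save(f"{n}0.npy",d)
E
```

```text
{'clock': 0.0, 'joint_pos': array([ 8.34843419e+01,  2.05919761e+01,  6.32272025e-01, -2.13846784e-02,
       -7.01357046e+01, -1.65068076e+01]), 'qvel': array([ 0.1008428 , -0.01894117,  0.00148621, -0.01640288,  0.01846982,
       -0.02206546]), 'tau': array([ 1.37873467e-04, -5.82716703e+01,  2.93067563e+01,  6.99720472e+00,
        7.19439398e-03, -1.55749526e-04]), 'tool_pos': array([0.26379618, 0.62071398, 0.19610124]), 'orientation': array([ 1.79902811e+02, -7.83699415e-03, -2.30297422e+01]), 'force': array([-0.36514631,  0.52304973,  0.02403507]), 'moment': array([ 0.02985534, -0.00926097, -0.01618747]), 'gripper_force': 0.0, 'opening': 0.0874681169304171}
top {'camera_matrix': array([[455.61606505,   0.        , 281.63959774],
       [  0.        , 455.61606505, 211.04377106],
       [  0.        ,   0.        ,   1.        ]]), 'eye': array([0.41313251, 0.03984542, 1.19586303]), 'orientation': array([-1.72806037e+02, -7.70910634e-02, -8.88994510e+01])}
side {'camera_matrix': array([[519.67314253,   0.        , 277.73757086],
       [  0.        , 519.67314253, 216.37382918],
       [  0.        ,   0.        ,   1.        ]]), 'eye': array([ 0.21648039, -1.03747115,  1.2250958 ]), 'orientation': array([-135.90079631,    0.17514775,  -18.06901511])}
```

View pics/top0.png

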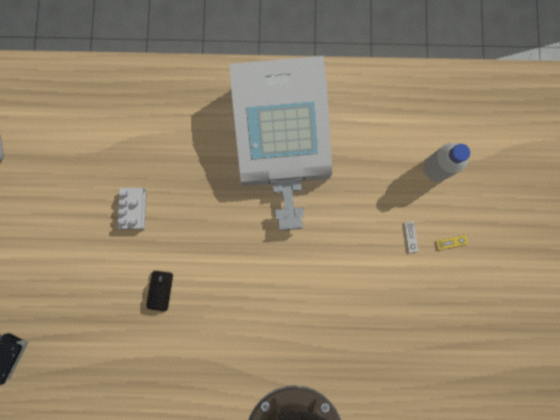

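View pics/side0.png

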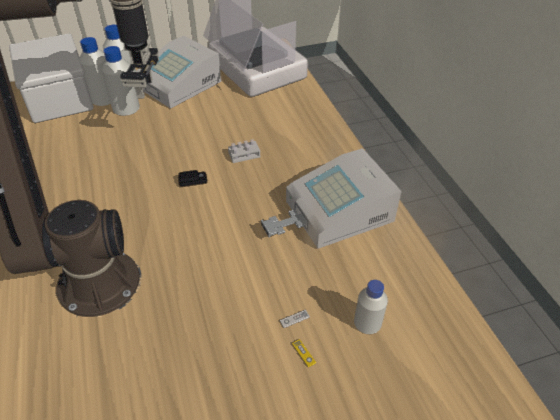

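The top view shows the white cassette at about (411,237), the yellow look-alike at (452,242), and the analyser with its tray tab at about (290,222). The bottle is at (445,165). The side view agrees, with the cassette at (294,319).

```bash
python3 - <<'E'
from h import *
i=viewer.camera_info("top");im=cv2.imread("pics/top0.png");d=np.load("top0.npy")
print(ray(i,[[411,237],[413,247],[408,223],[452,242]],.007)); print("tab",ray(i,[[290,222],[290,228]],.05))
P=cloud(i,d)
m=(P[...,2]>.06)&(P[...,0]>.45)&(P[...,0]<.95)&(abs(P[...,1])<.2)
r=cv2.minAreaRect(P[m][:,:2].astype(np.float32));print(r)
hsv=cv2.cvtColor(im,cv2.COLOR_BGR2HSV)
w=(hsv[...,1]<50)&(hsv[...,2]>110);w[:215]=0;w[260:]=0;w[:,:395]=0;w[:,430:]=0
v,u=np.nonzero(w);r=cv2.minAreaRect(ray(i,np.c_[u,v],.007)[:,:2].astype(np.float32));print(r)
c=np.hstack([cv2.resize(im[212:262,380:430],None,fx=8,fy=8,interpolation=2),cv2.resize(im[185:235,265:315],None,fx=8,fy=8,interpolation=2)])
cv2.imwrite("pics/c0.png",c)
E
```

```text
[[ 0.50141433 -0.29804686  0.007     ]
 [ 0.47543133 -0.30283175  0.007     ]
 [ 0.53802103 -0.29077913  0.007     ]
 [ 0.49041836 -0.40482372  0.007     ]]
tab [[0.53027399 0.01942037 0.05      ]
 [0.51506332 0.01916313 0.05      ]]
((0.7776215672492981, 0.0465395450592041), (0.2832564413547516, 0.2303297519683838), 6.312035083770752)
((0.5024933218955994, -0.2973337173461914), (0.08079291135072708, 0.02665235847234726), 7.708686351776123)
```

View pics/c0.png

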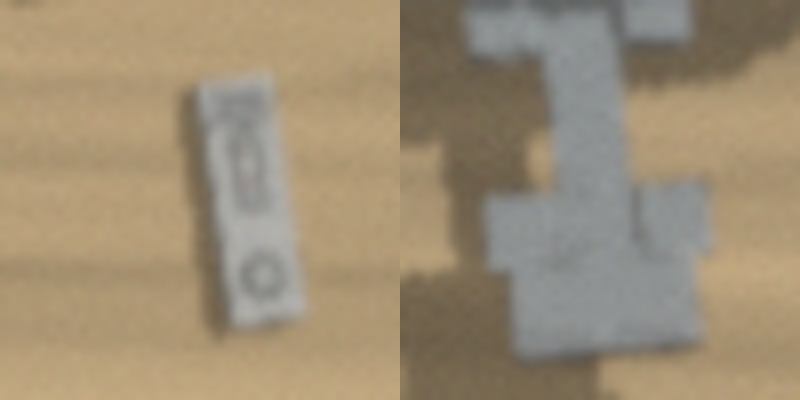

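The left crop shows the cassette with its round well at the near end (low x). The right crop shows the tray tab and the pocket strip. Cassette yaw is about 8° and analyser yaw about 6.3°, so the tool yaw should be about 8°.

step_arm(
  moves=[
    [[1.8,-4.6,0,0.027,8.7],[1.8,-4.6,0,0.027,8.7],[1.8,-4.6,0,0.027,8.7],[1.8,-4.6,0,0.027,8.7],[1.8,-4.6,0,0.027,8.7],[1.8,-4.6,0,0.027,8.7],[1.8,-4.6,0,0.027,8.7],[1.8,-4.6,0,0.027,8.7],[1.8,-4.6,0,0.027,8.7],[1.8,-4.6,0,0.027,8.7]],
  ],
)

```text
clock: 1.1
tool_pos: [0.4441, 0.1593, 0.1972]
orientation: [-180.0, -0.0, -7.5]
force: [0.2, -0.5, -0.0]
opening: 0.0869
gripper_force: 0.0
```

step_arm(
  moves=[
    [[0.5,-4.6,0,0.027,8.7],[0.5,-4.6,0,0.027,8.7],[0.5,-4.6,0,0.027,8.7],[0.5,-4.6,0,0.027,8.7],[0.5,-4.6,0,0.027,8.7],[0.5,-4.6,0,0.027,8.7],[0.5,-4.6,0,0.027,8.7],[0.5,-4.6,0,0.027,8.7],[0.5,-4.5,0,0.027,8.7],[0,0,0,0,8.7]],
  ],
)

```text
clock: 2.1
tool_pos: [0.4885, -0.2561, 0.196]
orientation: [180.0, 0.1, 6.2]
force: [-0.7, 0.1, -1.8]
opening: 0.0871
gripper_force: 0.0
```

```bash
cat > look.py <<'E'
from h import *
import sys
o=ctrl.get_obs();i=viewer.camera_info("wrist");im,d=viewer.snapshot("wrist")
np.savez("w.npz",im=im,d=d,K=i["camera_matrix"],e=i["eye"],o=i["orientation"])
cv2.imwrite("pics/%s.png"%sys.argv[1],im);print(o["tool_pos"],o["orientation"],i["eye"],i["orientation"])
E
python3 look.py w1; python3 - <<'E'
from h import *
w=np.load("w.npz");i=dict(camera_matrix=w["K"],eye=w["e"],orientation=w["o"]);im=w["im"]
hsv=cv2.cvtColor(im,cv2.COLOR_BGR2HSV)
m=((hsv[...,1]<45)&(hsv[...,2]>110)).astype(np.uint8)
m=cv2.morphologyEx(m,cv2.MORPH_CLOSE,np.ones((9,9)))
for c in cv2.findContours(m,0,2)[0]:
    if cv2.contourArea(c)>1500:
        print(cv2.boundingRect(c),cv2.minAreaRect(ray(i,c[:,0].astype(float),.007)[:,:2].astype(np.float32)))
E
```

```text
[ 0.4884987  -0.25609678  0.19600322] [1.79986408e+02 1.11453822e-01 6.15783790e+00] [ 0.55469119 -0.24814473  0.38321243] [ 1.65648873e+02 -7.19017618e-02 -8.38141153e+01]
(0, 363, 393, 57) ((0.1913677453994751, -0.1754869818687439), (0.09072369337081909, 0.5404665470123291), 6.109649658203125)
(0, 6, 39, 127) ((0.5733194947242737, 0.025543127208948135), (0.03979700431227684, 0.12762011587619781), 84.62906646728516)
```

View pics/w1.png

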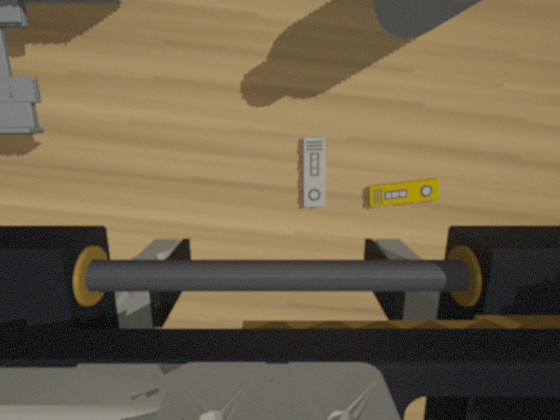

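The wrist view shows the cassette at (314,172) with its well at (314,195), the near end. The yellow decoy is at (404,193).

```bash
cat > meas.py <<'E'
from h import *
w=np.load("w.npz");i=dict(camera_matrix=w["K"],eye=w["e"],orientation=w["o"]);im=w["im"]
hsv=cv2.cvtColor(im,cv2.COLOR_BGR2HSV)
m=((hsv[...,1]<45)&(hsv[...,2]>100)).astype(np.uint8);m[235:]=0
m=cv2.morphologyEx(m,cv2.MORPH_CLOSE,np.ones((5,5)))
for c in cv2.findContours(m,0,2)[0]:
    if cv2.contourArea(c)>800: print(cv2.boundingRect(c),cv2.minAreaRect(ray(i,c[:,0].astype(float),.007)[:,:2].astype(np.float32)))
E
python3 meas.py
```

```text
(303, 137, 23, 70) ((0.5034803748130798, -0.2962484359741211), (0.07870257645845413, 0.024677271023392677), 7.292685031890869)
(0, 29, 43, 104) ((0.5605306625366211, 0.02416406199336052), (0.04493720084428787, 0.10459305346012115), 84.62906646728516)
```

step_arm(
  moves=[
    [[0.3,-0.8,-3.3,0.004,8.7],[0.3,-0.8,-3.3,0.004,8.7],[0.3,-0.8,-3.3,0.004,8.7],[0.3,-0.8,-3.3,0.004,8.7],[0.25,-0.85,-3.3,0.004,6],[0,0,0,0,6],[0,0,0,0,6]],
  ],
)

```text
clock: 2.85
tool_pos: [0.5033, -0.2916, 0.0321]
orientation: [-180.0, 0.1, 7.5]
force: [-0.2, 0.3, 1.5]
opening: 0.0686
gripper_force: 0.0
```

step_arm(
  moves=[
    [[0,-0.5,-0.5,0,6],[0,0,-1.0,0,6],[0,0,-1.0,0,6],[0,0,-0.4,0,6],[0,0,0,0,6],[0,0,0,0,6]],
  ],
)

```text
clock: 3.45
tool_pos: [0.5035, -0.2973, 0.0031]
orientation: [180.0, 0.0, 7.5]
force: [0.4, -0.6, 0.3]
opening: 0.0602
gripper_force: 0.0
```

step_arm(
  moves=[
    [[0,0,0,0,4],[0,0,0,0,2],[0,0,0,0,2],[0,0,0,0,2],[0,0,0,0,2],[0,0,0,0,2],[0,0,0,0,2]],
  ],
)

```text
clock: 4.15
tool_pos: [0.5035, -0.2973, 0.0031]
orientation: [180.0, -0.0, 7.5]
force: [0.0, -0.5, 0.8]
opening: 0.0203
gripper_force: 0.0
```

The fingers closed to 20 mm with no grip force, so they missed the cassette. I'll lift and look.

step_arm(
  moves=[
    [[0,0,0,0,5],[0,0,0,0,6],[0,0,0,0,6],[0,0,2,0,6],[0,0,4,0,6],[0,0,4,0,6],[0,0,4,0,6],[0,0,0,0,6]],
  ],
)

```text
clock: 4.95
tool_pos: [0.5069, -0.2987, 0.1494]
orientation: [179.7, -0.5, 7.6]
force: [0.2, -0.4, 0.1]
opening: 0.0597
gripper_force: 0.0
```

```bash
python3 look.py w2; python3 meas.py
```

```text
[ 0.50687799 -0.29868279  0.14938885] [179.72102298  -0.50942866   7.57532673] [ 0.57075312 -0.2885205   0.33732583] [166.27049083  -0.34010155 -82.39860983]
(261, 155, 26, 78) ((0.5032095313072205, -0.2963292598724365), (0.07898379117250443, 0.02470468543469906), 7.839422225952148)
```

View pics/w2.png

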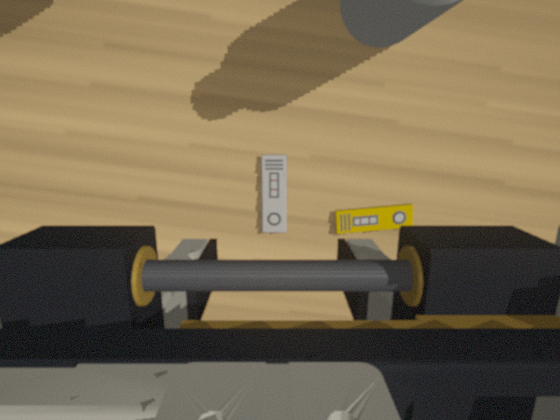

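The cassette has not moved, so the fingertips passed above it: with the fingers part open, the tips sit higher than the TCP. I'll go down with a 3.4 cm opening and feel for the bench.

step_arm(
  moves=[
    [[0,0.1,-3,0,3.4],[0,0,-3,0,3.4],[0,0,-3,0,3.4],[0,0,-2,0,3.4],[0,0,-2,0,3.4],[0,0,-1,0,3.4],[0,0,0,0,3.4],[0,0,0,0,3.4],[0,0,-0.2,0,3.4],[0,0,0,0,3.4]],
  ],
)

```text
clock: 6.0
tool_pos: [0.504, -0.2964, 0.0018]
orientation: [180.0, -0.1, 7.5]
force: [-0.5, -0.1, -0.8]
opening: 0.034
gripper_force: 0.0
```

step_arm(
  moves=[
    [[0,0,-0.1,0,3.4],[0,0,0,0,3.4],[0,0,-0.1,0,3.4],[0,0,0,0,3.4]],
  ],
)

```text
clock: 6.4
tool_pos: [0.5034, -0.2963, -0.001]
orientation: [-180.0, 0.0, 7.5]
force: [0.0, -0.9, -0.0]
opening: 0.0342
gripper_force: 0.0
```

step_arm(
  moves=[
    [[0,0,-0.1,0,3.4],[0,0,0,0,3.4],[0,0,-0.1,0,3.4],[0,0,0,0,3.4]],
  ],
)

```text
clock: 6.8
tool_pos: [0.5034, -0.2963, -0.0031]
orientation: [-180.0, 0.0, 7.5]
force: [0.6, 0.3, -0.0]
opening: 0.0338
gripper_force: 0.0
```

step_arm(
  moves=[
    [[0,0,-0.1,0,3.4],[0,0,0,0,3.4],[0,0,-0.1,0,3.4],[0,0,0,0,3.4]],
  ],
)

```text
clock: 7.2
tool_pos: [0.5034, -0.2962, -0.0051]
orientation: [-180.0, 0.0, 7.5]
force: [-1.0, -0.9, 1.1]
opening: 0.034
gripper_force: 0.0
```

step_arm(
  moves=[
    [[0,0,0,0,2.2],[0,0,0,0,2.2],[0,0,0,0,2.2],[0,0,0,0,2.2]],
  ],
)

```text
clock: 7.6
tool_pos: [0.5035, -0.2963, -0.0049]
orientation: [180.0, -0.0, 7.5]
force: [0.2, -0.8, 0.4]
opening: 0.022
gripper_force: 0.0
```

```bash
python3 look.py w3; python3 meas.py; python3 - <<'E'
from h import *
w=np.load("w.npz");i=dict(camera_matrix=w["K"],eye=w["e"],orientation=w["o"]);P=cloud(i,w["d"])
im=w["im"]
print(np.round([P[20,40],P[20,500],P[100,60],P[100,500]],4))
for v in (200,215,230,240,245,250,255,300,310): print(v,[(u,*np.round(P[v,u]*1000).astype(int)) for u in range(180,400,16)])
i=viewer.camera_info("side");s,d=viewer.snapshot("side");cv2.imwrite("pics/s3.png",cv2.resize(s[240:390,200:400],None,fx=4,fy=4,interpolation=2))
E
```

```text
[ 0.50350295 -0.29629144 -0.00491565] [ 1.79997917e+02 -2.55707223e-03  7.51981441e+00] [ 0.56914162 -0.28687195  0.18242851] [ 1.65760997e+02 -6.05277101e-02 -8.24528165e+01]
(255, 173, 46, 62) ((0.5265381932258606, -0.2930399775505066), (0.03382193669676781, 0.0247430931776762), 7.526483535766602)
[[ 6.018e-01 -1.658e-01  8.000e-04]
 [ 6.316e-01 -3.893e-01  4.000e-04]
 [ 5.653e-01 -1.745e-01  8.000e-04]
 [ 5.953e-01 -4.008e-01 -3.000e-04]]
200 [(180, np.int64(520), np.int64(-239), np.int64(0)), (196, np.int64(522), np.int64(-248), np.int64(1)), (212, np.int64(522), np.int64(-257), np.int64(0)), (228, np.int64(523), np.int64(-265), np.int64(-1)), (244, np.int64(525), np.int64(-274), np.int64(-1)), (260, np.int64(528), np.int64(-283), np.int64(7)), (276, np.int64(529), np.int64(-292), np.int64(7)), (292, np.int64(530), np.int64(-300), np.int64(7)), (308, np.int64(530), np.int64(-310), np.int64(0)), (324, np.int64(530), np.int64(-319), np.int64(-1)), (340, np.int64(532), np.int64(-327), np.int64(1)), (356, np.int64(533), np.int64(-336), np.int64(0)), (372, np.int64(534), np.int64(-346
[... 5253 characters left out ...]
1), np.int64(114)), (196, np.int64(525), np.int64(-274), np.int64(113)), (212, np.int64(525), np.int64(-278), np.int64(113)), (228, np.int64(512), np.int64(-280), np.int64(91)), (244, np.int64(500), np.int64(-284), np.int64(70)), (260, np.int64(457), np.int64(-291), np.int64(-1)), (276, np.int64(459), np.int64(-301), np.int64(0)), (292, np.int64(459), np.int64(-311), np.int64(-1)), (308, np.int64(503), np.int64(-308), np.int64(70)), (324, np.int64(515), np.int64(-309), np.int64(89)), (340, np.int64(529), np.int64(-307), np.int64(112)), (356, np.int64(531), np.int64(-310), np.int64(115)), (372, np.int64(531), np.int64(-314), np.int64(114)), (388, np.int64(531), np.int64(-318), np.int64(114))]
```

View pics/s3.png

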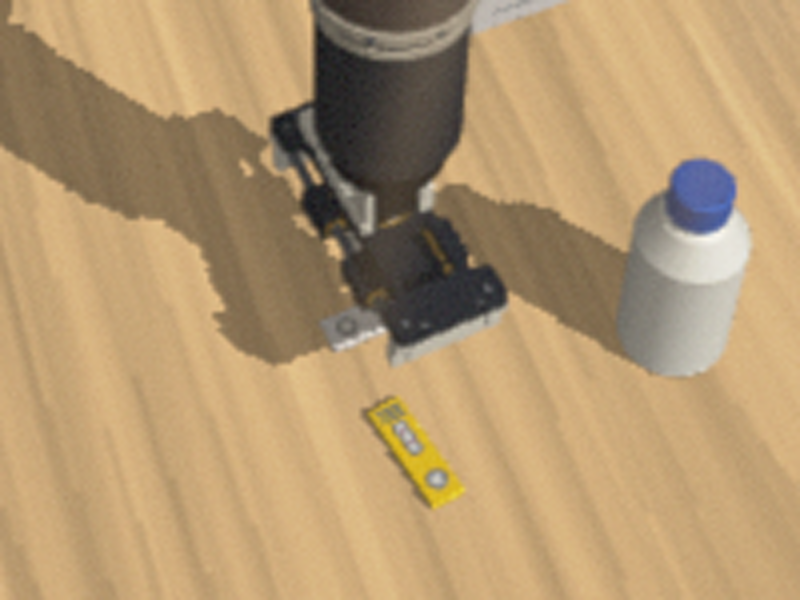

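```bash
python3 - <<'E'
from h import *
w=np.load("w.npz");i=dict(camera_matrix=w["K"],eye=w["e"],orientation=w["o"]);P=cloud(i,w["d"])
for u in (222,232,240,246,306,312,320,330):
  print(u,[(v,*(P[v,u]*1000).round().astype(int).tolist()) for v in range(228,242,1) if P[v,u,2]>.01][:3])
print([(u,*(P[238,u]*1000).round().astype(int).tolist()) for u in range(236,320,3)])
cv2.imwrite("pics/w3c.png",cv2.resize(w["im"][200:330,180:380],None,fx=4,fy=4,interpolation=2))
E
```

```text
222 [(228, 540, -276, 96), (229, 539, -276, 95), (230, 539, -276, 96)]
232 [(238, 512, -273, 28), (239, 512, -273, 30), (240, 512, -273, 31)]
240 [(238, 513, -277, 29), (239, 513, -277, 30), (240, 513, -277, 32)]
246 []
306 [(238, 516, -309, 25), (239, 516, -309, 26), (240, 516, -308, 28)]
312 [(238, 517, -311, 28), (239, 518, -311, 31), (240, 517, -311, 32)]
320 [(238, 518, -315, 29), (239, 518, -315, 30), (240, 518, -315, 32)]
330 [(232, 542, -305, 94), (233, 541, -306, 94), (234, 541, -306, 94)]
[(236, 513, -275, 29), (239, 513, -276, 29), (242, 513, -277, 28), (245, 513, -279, 29), (248, 512, -280, 26), (251, 512, -282, 25), (254, 503, -283, 0), (257, 506, -284, 7), (260, 506, -286, 6), (263, 506, -288, 7), (266, 507, -289, 7), (269, 507, -291, 7), (272, 507, -293, 7), (275, 507, -294, 6), (278, 507, -296, 6), (281, 508, -297, 8), (284, 508, -299, 7), (287, 508, -301, 6), (290, 508, -303, 6), (293, 509, -304, 7), (296, 509, -306, 6), (299, 509, -307, 6), (302, 515, -307, 25), (305, 516, -308, 25), (308, 517, -309, 28), (311, 517, -311, 28), (314, 517, -312, 28), (317, 518, -313, 29)]
```

View pics/w3c.png

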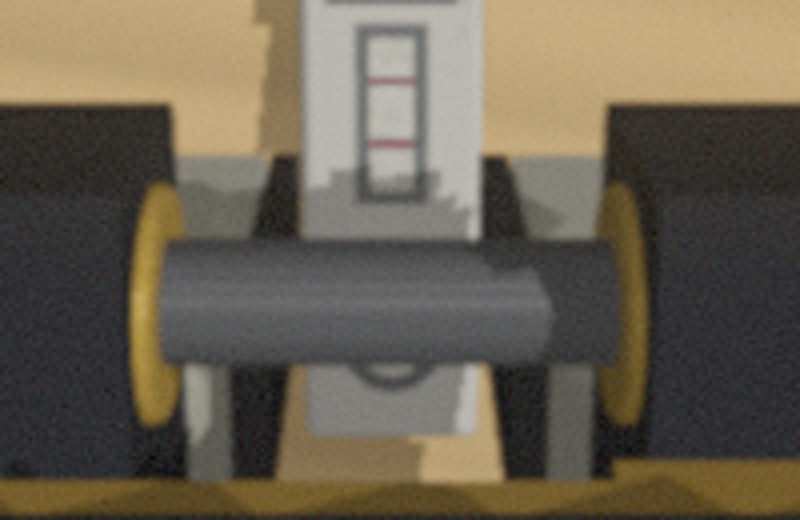

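Depth shows the fingertips at about z = 26 mm while the reported TCP z is -5 mm, and the crop shows the fingers hovering beside the cassette. The real tips are about 30 mm higher than reported, so I'll descend by feel.

step_arm(
  moves=[
    [[0,0,0,0,3.4],[0,0,0,0,3.4],[0,0,-0.5,0,3.4],[0,0,-0.5,0,3.4],[0,0,-0.5,0,3.4],[0,0,-0.3,0,3.4],[0,0,0,0,3.4],[0,0,0,0,3.4]],
  ],
)

```text
clock: 8.5
tool_pos: [0.5035, -0.2963, -0.0231]
orientation: [-180.0, 0.0, 7.5]
force: [0.1, -0.0, 0.4]
opening: 0.0341
gripper_force: 0.0
```

```bash
cat > tip.py <<'E'
from h import *
w=np.load("w.npz");i=dict(camera_matrix=w["K"],eye=w["e"],orientation=w["o"]);P=cloud(i,w["d"])
t=i["eye"]-np.array([.0656,.0094,0])   # tool centre, yaw ~7.5
for u in range(200,350,6):
  l=[(v,*(P[v,u]*1000).round().astype(int).tolist()) for v in range(205,300) if P[v,u,2]>.011][:1]
  print(u,l)
E
python3 look.py w4; python3 tip.py
```

```text
[ 0.50345777 -0.29629446 -0.02307459] [-1.79997494e+02  1.63881493e-02  7.52140032e+00] [ 0.56915133 -0.28688072  0.16423295] [ 1.65740843e+02 -5.64717828e-02 -8.24495650e+01]
200 [(225, 539, -270, 77)]
206 [(243, 511, -262, 18)]
212 [(239, 511, -263, 12)]
218 [(238, 512, -266, 12)]
224 [(239, 512, -269, 13)]
230 [(238, 512, -272, 11)]
236 [(242, 511, -275, 11)]
242 [(259, 535, -283, 85)]
248 [(259, 535, -284, 85)]
254 [(259, 535, -286, 86)]
260 [(259, 535, -287, 85)]
266 [(259, 535, -289, 85)]
272 [(259, 535, -290, 85)]
278 [(259, 535, -292, 84)]
284 [(259, 536, -293, 85)]
290 [(259, 536, -295, 85)]
296 [(259, 536, -296, 85)]
302 [(215, 569, -287, 164)]
308 [(259, 536, -299, 84)]
314 [(242, 516, -312, 13)]
320 [(239, 518, -315, 13)]
326 [(239, 518, -318, 12)]
332 [(239, 518, -321, 12)]
338 [(239, 519, -323, 12)]
344 [(239, 520, -326, 13)]
```

step_arm(
  moves=[
    [[0,0,-0.3,0,3.4],[0,0,-0.2,0,3.4],[0,0,0,0,3.4],[0,0,0,0,3.4]],
  ],
)

```text
clock: 8.95
tool_pos: [0.5034, -0.2963, -0.028]
orientation: [-180.0, 0.0, 7.5]
force: [-0.4, -0.5, -0.4]
opening: 0.0338
gripper_force: 0.0
```

step_arm(
  moves=[
    [[0,0,-0.1,0,3.4],[0,0,0,0,3.4],[0,0,0,0,3.4]],
  ],
)

```text
clock: 9.25
tool_pos: [0.5035, -0.2963, -0.0289]
orientation: [180.0, -0.0, 7.5]
force: [-0.1, 0.5, 0.6]
opening: 0.0338
gripper_force: 0.0
```

step_arm(
  moves=[
    [[0,0,-0.1,0,3.4],[0,0,0,0,3.4],[0,0,0,0,3.4]],
  ],
)

```text
clock: 9.55
tool_pos: [0.5036, -0.2963, -0.0292]
orientation: [180.0, -0.0, 7.5]
force: [-1.4, 1.2, 6.4]
opening: 0.0339
gripper_force: 3.6
```

The fingers touch the bench at reported z = -29 mm. I'll raise 2.5 mm and close.

step_arm(
  moves=[
    [[0,0,0.25,0,3.4],[0,0,0,0,2.2],[0,0,0,0,2.0],[0,0,0,0,2.0],[0,0,0,0,2.0],[0,0,0,0,2.0]],
  ],
)

```text
clock: 10.15
tool_pos: [0.5036, -0.2963, -0.0274]
orientation: [180.0, -0.0, 7.5]
force: [0.1, 0.6, 2.4]
opening: 0.0245
gripper_force: 30.0
```

step_arm(
  moves=[
    [[0,0,1,0,2],[0,0,2.5,0,2],[0,0.5,3.5,0,2],[0,2,3.5,0,2],[0,3,3,0,2],[-0.1,4,2,0,2],[-0.1,4,1,0,2],[-0.1,4,1,0,2],[-0.1,4,0,0,2],[-0.1,4,0,0,2]],
  ],
)

```text
clock: 11.15
tool_pos: [0.4983, -0.0397, 0.1487]
orientation: [-180.0, -0.1, 7.5]
force: [1.3, -0.1, 0.4]
opening: 0.0241
gripper_force: 30.0
```

step_arm(
  moves=[
    [[0,3,0,0,2],[0,2,0,0,2],[0,1,0,-0.01,2],[0,0,0,-0.01,2],[0,0,0,0,2],[0,0,0,0,2],[0,0,0,0,2]],
  ],
)

```text
clock: 11.85
tool_pos: [0.4984, 0.0179, 0.1475]
orientation: [180.0, 0.0, 6.3]
force: [-0.2, -0.1, -0.6]
opening: 0.0244
gripper_force: 30.0
```

```bash
python3 look.py w5
```

```text
[0.49839685 0.01787671 0.14752298] [1.79994835e+02 1.28614101e-02 6.30564831e+00] [0.56426276 0.02591972 0.33484518] [ 1.65746584e+02 -6.45343065e-02 -8.36653959e+01]
```

View pics/w5.png

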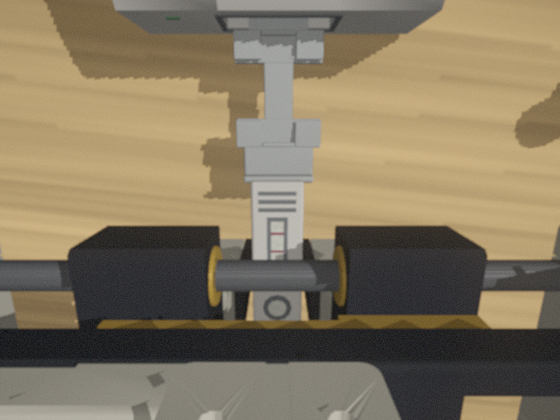

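The wrist view shows the cassette held with its well towards the robot. The tray strip is ahead, nearly in line, at columns 266-292, with the tab front at row 178 and the port at row 30.

```bash
python3 - <<'E'
from h import *
w=np.load("w.npz");i=dict(camera_matrix=w["K"],eye=w["e"],orientation=w["o"]);im=w["im"];P=cloud(i,w["d"])
g=cv2.cvtColor(im,cv2.COLOR_BGR2HSV)
def rect(m,n):
    m=m.astype(np.uint8); k,lab,st,_=cv2.connectedComponentsWithStats(m); 
    b=1+np.argmax(st[1:,4]); q=P[lab==b]; return q
z=P[...,2]
tray=rect((z>.03)&(z<.062)&(np.arange(420)[:,None]<182)&(P[...,0]<.64),"t")
print("z pct",np.percentile(tray[:,2],[2,20,50,80,98]))
# per-row edges via sat mask on planes
sat=(g[...,1]<45)
for v in (60,50,80,90,100,110,125,135,150,160,170,176):
    u=np.nonzero(sat[v,225:330]&(z[v,225:330]>.025))[0]+225
    if len(u):
        zz=np.median(z[v,u]);r=ray(i,[[u[0]-.5,v],[u[-1]+.5,v]],zz);print(v,u[0],u[-1],round(zz,4),(r[:,:2].mean(0)).round(4),"w",np.linalg.norm(r[1]-r[0]).round(4))
print("column 279 z:",[(v,*(P[v,279]*1000).round().astype(int).tolist()) for v in list(range(20,70,4))+list(range(120,226,4))])
# cassette
for v in (190,200,210,220,226):
    u=np.nonzero((z[v,200:360]>.15))[0]+200
    zz=np.median(z[v,u]);r=ray(i,[[u[0]-.5,v],[u[-1]+.5,v]],zz);print("cas",v,u[0],u[-1],zz.round(4),r[:,:2].mean(0).round(4),np.linalg.norm(r[1]-r[0]).round(4))
# analyser yaw from strip edges: front top edge of tab
for u in (250,262,279,296,308):
    vv=[v for v in range(165,190) if .04<z[v,u]<.06]; print("tabfront",u,max(vv),(P[max(vv),u]*1000).round(1))
E
```

```text
z pct [0.03828158 0.03959584 0.04289814 0.0439977  0.05121794]
60 235 321 0.0398 [0.6129 0.0301] w 0.0711
50 234 322 0.043 [0.6198 0.0308] w 0.0715
80 264 292 0.0396 [0.5977 0.0284] w 0.024
90 264 292 0.0395 [0.5899 0.0275] w 0.0242
100 265 291 0.0398 [0.5819 0.0266] w 0.0227
110 265 291 0.0392 [0.5739 0.0257] w 0.0229
125 236 320 0.0428 [0.5617 0.0243] w 0.0719
135 236 319 0.0428 [0.5534 0.0238] w 0.0716
150 244 312 0.0434 [0.541 0.022] w 0.0593
160 244 312 0.0438 [0.5325 0.0211] w 0.0597
170 245 311 0.0438 [0.5238 0.0201] w 0.0584
176 244 311 0.0511 [0.5197 0.0201] w 0.058
column 279 z: [(20, 646, 33, 27), (24, 643, 33, 26), (28, 640, 32, 27), (32, 633, 32, 44), (36, 631, 31, 39), (40, 628, 31, 38), (44, 625, 31, 39), (48, 622, 30, 39), (52, 619, 30, 41), (56, 616, 30, 40), (60, 613, 29, 42), (64, 610, 29, 40), (68, 607, 29, 39), (120, 566, 24, 39), (124, 563, 24, 39), (128, 559, 23, 40), (132, 556, 23, 40), (136, 553, 22, 39), (140, 549, 22, 40), (144, 546, 22, 44), (148, 543, 21, 45), (152, 539, 21, 43), (156, 536, 21, 44), (160, 533, 20, 43), (164, 529, 20, 43), (168, 526, 19, 43), (172, 522, 19, 44), (176, 520, 19, 51), (180, 538, 22, 178), (184, 537, 22, 182), (188, 535, 21, 181), (192, 533, 21, 181), (196, 531, 21, 182), (200, 529, 21, 182), (204, 527, 21, 182), (208, 525, 20, 183), (212, 523, 20, 181), (216, 521, 20, 181), (220, 520, 20, 183), (224, 518, 20, 183)]
cas 190 250 302 0.1816 [0.5336 0.0227] 0.0247
cas 200 251 302 0.1818 [0.5289 0.022 ] 0.0244
cas 210 251 302 0.1818 [0.5241 0.0215] 0.0245
cas 220 217 335 0.1816 [0.5191 0.0211] 0.0567
cas 226 200 359 0.183 [0.5168 0.0192] 0.0759
tabfront 250 181 [512.8  43.   51. ]
tabfront 262 179 [515.9  33.   52.3]
tabfront 279 179 [517.4  18.6  51.9]
tabfront 296 179 [518.9   4.1  51.4]
tabfront 308 181 [518.2  -6.4  50.3]
```

```bash
python3 - <<'E'
from h import *
w=np.load("w.npz");i=dict(camera_matrix=w["K"],eye=w["e"],orientation=w["o"]);P=cloud(i,w["d"]);z=P[...,2]
for u in (242,250,256,302,308,316):
    s=[v for v in range(35,175) if z[v,u]>.03]; gap=[(a,b) for a,b in zip(s,s[1:]) if b-a>5]
    for a,b in gap:
        f=ray(i,[[u,a+.5]],.040)[0];n=ray(i,[[u,b-.5]],.044)[0]
        # along-axis coordinate of far & near wall ends
        ax=np.array([np.cos(np.radians(6.4)),np.sin(np.radians(6.4))]);print(u,a,b,f[:2],n[:2],"mid s",(f[:2]@ax+n[:2]@ax)/2,"gap",(f-n)[:2]@ax)
print(np.array([.5895,.0275])@ax)
for u in(262,270,286,294): print([ (v,round(z[v,u]*1000)) for v in list(range(30,40))+list(range(138,148))])
print([(v,(P[v,u]*1000).round(1)) for u in (258,279,298) for v in range(177,184) if z[v,u]>.1 and z[v-1,u]<.1])
E
```

```text
242 63 118 [0.60701816 0.0590443 ] [0.56445081 0.05501904] mid s 0.5884413963650788 gap 0.04275075714268694
250 63 118 [0.60774161 0.05253792] [0.5651907  0.04835492] mid s 0.5884344551176092 gap 0.04275200416448421
256 63 118 [0.60828422 0.04765793] [0.56574564 0.04335659] mid s 0.5884292489493865 gap 0.04275293948128444
302 63 118 [0.61244491 0.01023856] [0.57000091 0.00502965] mid s 0.5883893283675969 gap 0.042760111680424755
308 63 118 [0.6129877  0.00535697] [5.70556044e-01 2.96425689e-05] mid s 0.5883841204708449 gap 0.04276104737213671
316 63 118 [ 0.61371144 -0.00115209] [ 0.57129625 -0.00663734] mid s 0.5883771762981718 gap 0.0427622950284003
0.5888915839808455
[(30, 43), (31, 44), (32, 45), (33, 44), (34, 43), (35, 40), (36, 40), (37, 40), (38, 39), (39, 39), (138, 39), (139, 40), (140, 40), (141, 39), (142, 39), (143, 43), (144, 44), (145, 45), (146, 42), (147, 44)]
[(30, 44), (31, 42), (32, 44), (33, 44), (34, 43), (35, 40), (36, 40), (37, 39), (38, 40), (39, 39), (138, 38), (139, 38), (140, 40), (141, 39), (142, 42), (143, 44), (144, 43), (145, 42), (146, 44), (147, 43)]
[(30, 44), (31, 43), (32, 44), (33, 43), (34, 45), (35, 42), (36, 42), (37, 38), (38, 39), (39, 40), (138, 40), (139, 39), (140, 40), (141, 39), (142, 41), (143, 44), (144, 44), (145, 44), (146, 44), (147, 44)]
[(30, 43), (31, 44), (32, 43), (33, 43), (34, 43), (35, 42), (36, 40), (37, 40), (38, 41), (39, 40), (138, 42), (139, 43), (140, 42), (141, 43), (142, 42), (143, 41), (144, 44), (145, 43), (146, 42), (147, 44)]
[(180, array([536.9,  31.6, 179. ])), (180, array([537.8,  21.8, 177.6])), (180, array([539. ,  13. , 179.4]))]
```

step_arm(
  moves=[
    [[1.5,0.15,0,0,2],[2.5,0.24,0,0,2],[2.5,0.24,0,0,2],[2.0,0.2,-1,0,2],[0.6,0.05,-2.5,0,2],[0,0,-3,0,2],[0,0,-2.5,0,2],[0,0,-1.5,0,2],[0,0,0,0,2],[0,0,0,0,2]],
  ],
)

```text
clock: 12.9
tool_pos: [0.5903, 0.0273, 0.0426]
orientation: [180.0, 0.0, 6.4]
force: [-0.7, 0.0, -0.1]
opening: 0.0246
gripper_force: 30.0
```

```bash
python3 look.py w6; python3 - <<'E'
from h import *
w=np.load("w.npz");i=dict(camera_matrix=w["K"],eye=w["e"],orientation=w["o"]);P=cloud(i,w["d"]);z=P[...,2]
for u in (266,279,292): print(u,[(v,*(P[v,u]*1000).round().astype(int).tolist()) for v in range(120,236,3)])
E
```

```text
[0.59025974 0.02728813 0.04260836] [1.79973609e+02 1.18460326e-02 6.37337466e+00] [0.65608153 0.03546779 0.22989513] [ 1.65742502e+02 -8.61346816e-02 -8.36000829e+01]
266 [(120, 656, 40, 82), (123, 655, 40, 81), (126, 654, 40, 80), (129, 652, 40, 80), (132, 651, 40, 78), (135, 650, 39, 78), (138, 649, 39, 77), (141, 647, 39, 76), (144, 646, 39, 75), (147, 644, 39, 74), (150, 643, 39, 73), (153, 641, 39, 72), (156, 640, 39, 72), (159, 634, 39, 32), (162, 634, 39, 43), (165, 632, 39, 44), (168, 630, 38, 42), (171, 628, 38, 40), (174, 626, 38, 39), (177, 625, 38, 40), (180, 629, 37, 73), (183, 628, 37, 77), (186, 627, 37, 75), (189, 625, 37, 76), (192, 624, 37, 75), (195, 622, 37, 76), (198, 621, 36, 76), (201, 620, 36, 77), (204, 618, 36, 77), (207, 617, 36, 77), (210, 615, 36, 77), (213, 614, 36, 77), (216, 612, 36, 75), (219, 611, 35, 78), (222, 610, 35, 78), (225, 608, 35, 76), (228, 606, 35, 77), (231, 605, 35, 78), (234, 603, 35, 76)]
279 [(120, 657, 34, 81), (123, 656, 34, 80), (126, 654, 34, 80), (129, 653, 34, 80), (132, 652, 34, 79), (135, 651, 34, 78), (138, 649, 34, 77), (14
[... 722 characters left out ...]
(132, 652, 28, 78), (135, 651, 28, 78), (138, 650, 28, 75), (141, 648, 27, 75), (144, 647, 27, 76), (147, 646, 27, 75), (150, 644, 27, 73), (153, 643, 27, 74), (156, 641, 26, 72), (159, 636, 24, 32), (162, 636, 24, 45), (165, 634, 24, 44), (168, 632, 24, 43), (171, 630, 24, 40), (174, 628, 23, 40), (177, 627, 23, 40), (180, 630, 25, 74), (183, 629, 25, 76), (186, 628, 25, 77), (189, 627, 25, 77), (192, 626, 25, 78), (195, 624, 24, 76), (198, 622, 24, 76), (201, 621, 24, 77), (204, 620, 24, 78), (207, 618, 24, 75), (210, 656, 35, 230), (213, 615, 23, 77), (216, 614, 23, 77), (219, 612, 23, 77), (222, 611, 23, 76), (225, 609, 23, 77), (228, 608, 22, 76), (231, 606, 22, 77), (234, 605, 22, 76)]
```

View pics/w6.png

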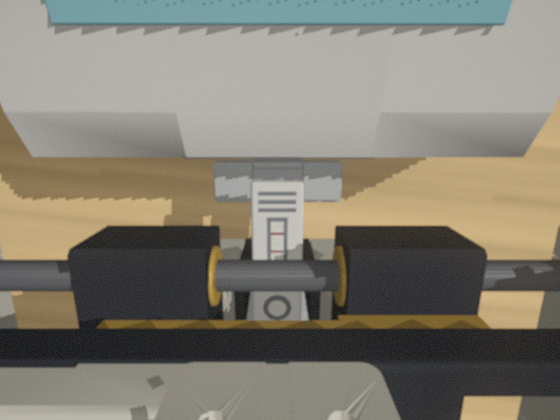

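The close view shows the cassette end at row 180, columns 252-303, centred on the pocket's far wall (row ~169, side lines at 252 and 303). I'll check the x position more exactly.

```bash
python3 - <<'E'
from h import *
w=np.load("w.npz");i=dict(camera_matrix=w["K"],eye=w["e"],orientation=w["o"]);P=cloud(i,w["d"]);z=P[...,2];im=w["im"]
g=cv2.cvtColor(im,cv2.COLOR_BGR2GRAY)
c=g[155:190,262:296].mean(1);print(list(zip(range(155,190),c.round().astype(int))))
zz=np.median(z[155:190,262:296],1);print((zz*1000).round(1))
for v in (172,174,176,190,200): print(v,g[v,236:260].tolist(),g[v,294:322].tolist())
for v,h in((168.5,.044),(169.5,.044),(170.5,.042),(179.5,.077),(180.5,.077)): print(v,h,ray(i,[[279,v]],h)[0].round(4))
E
```

```text
[(155, np.int64(163)), (156, np.int64(151)), (157, np.int64(124)), (158, np.int64(105)), (159, np.int64(102)), (160, np.int64(101)), (161, np.int64(102)), (162, np.int64(113)), (163, np.int64(121)), (164, np.int64(125)), (165, np.int64(123)), (166, np.int64(119)), (167, np.int64(115)), (168, np.int64(112)), (169, np.int64(114)), (170, np.int64(119)), (171, np.int64(121)), (172, np.int64(120)), (173, np.int64(120)), (174, np.int64(120)), (175, np.int64(120)), (176, np.int64(121)), (177, np.int64(121)), (178, np.int64(124)), (179, np.int64(131)), (180, np.int64(144)), (181, np.int64(162)), (182, np.int64(182)), (183, np.int64(191)), (184, np.int64(192)), (185, np.int64(192)), (186, np.int64(192)), (187, np.int64(192)), (188, np.int64(193)), (189, np.int64(194))]
[72.1 72.  63.5 -0.6 32.  37.7 42.6 43.4 43.7 43.5 43.7 43.7 43.7 43.1
 39.8 39.6 39.6 39.5 39.8 39.6 39.7 39.6 39.8 39.8 39.8 73.3 75.2 76.4
 76.2 76.5 76.5 76.5 76.6 76.4 76.5]
172 [118, 122, 120, 118, 118, 119, 122, 118, 120, 119, 122, 122, 121, 118, 118, 117, 110, 114, 120, 120, 118, 120, 118, 120] [121, 121, 117, 118, 122,
[... 654 characters left out ...]
67, 167, 166, 166, 164, 167, 166, 165, 166, 165, 166, 167, 167, 161, 148, 149, 167, 185, 189, 193, 192, 190, 189, 187] [189, 189, 189, 192, 193, 193, 192, 199, 195, 183, 164, 165, 167, 166, 165, 165, 165, 163, 161, 167, 166, 166, 164, 167, 168, 165, 166, 163]
200 [115, 113, 114, 112, 113, 112, 116, 114, 112, 112, 116, 114, 114, 117, 125, 141, 165, 184, 191, 192, 188, 180, 163, 148] [144, 155, 180, 189, 193, 194, 193, 197, 196, 176, 143, 137, 134, 136, 133, 132, 134, 136, 135, 134, 136, 133, 142, 147, 153, 154, 150, 141]
168.5 0.044 [0.6312 0.0312 0.044 ]
169.5 0.044 [0.6306 0.0311 0.044 ]
170.5 0.042 [0.6298 0.031  0.042 ]
179.5 0.077 [0.6305 0.0314 0.077 ]
180.5 0.077 [0.6301 0.0313 0.077 ]
```

Shift x by -0.7 mm. The lateral position is fine. Lower.

step_arm(
  moves=[
    [[-0.07,0,-1,0,2],[0,0,-1,0,2],[0,0,-0.5,0,2],[0,0,-0.2,0,2],[0,0,0,0,2],[0,0,-0.1,0,2],[0,0,-0.1,0,2],[0,0,0,0,2],[0,0,0,0,2]],
  ],
)

```text
clock: 13.85
tool_pos: [0.5889, 0.0275, 0.0137]
orientation: [-180.0, -0.0, 6.4]
force: [0.1, 0.0, -0.6]
opening: 0.0244
gripper_force: 30.0
```

step_arm(
  moves=[
    [[0,0,-0.05,0,2],[0,0,0,0,2],[0,0,-0.05,0,2],[0,0,0,0,2],[0,0,0,0,2]],
  ],
)

```text
clock: 14.35
tool_pos: [0.5888, 0.0275, 0.0126]
orientation: [-180.0, -0.0, 6.4]
force: [0.3, 0.4, -0.2]
opening: 0.0241
gripper_force: 30.0
```

step_arm(
  moves=[
    [[0,0,-0.05,0,2],[0,0,0,0,2],[0,0,-0.05,0,2],[0,0,0,0,2],[0,0,0,0,2]],
  ],
)

```text
clock: 14.85
tool_pos: [0.5897, 0.0276, 0.0125]
orientation: [180.0, -0.1, 6.4]
force: [-1.9, -0.4, 7.5]
opening: 0.0247
gripper_force: 30.0
```

Contact is at exactly the expected floor height, so the cassette is seated. Release.

step_arm(
  moves=[
    [[0,0,0.08,0,2],[0,0,0,0,2.8],[0,0,0,0,3.2],[0,0,0,0,3.6],[0,0,0,0,3.6],[0,0,1,0,3.6],[0,0,2,0,3.6],[0,0,3,0,3.6],[0,0,3,0,3.6],[-1,-0.1,2,0,3.6]],
  ],
)

```text
clock: 15.85
tool_pos: [0.5804, 0.0268, 0.1253]
orientation: [-180.0, -0.2, 6.4]
force: [0.7, 0.4, -0.7]
opening: 0.0365
gripper_force: 0.0
```

step_arm(
  moves=[
    [[-3,-0.3,1,0,2],[-4,-0.4,0,0,0],[-4,-0.4,0,0,0],[-3,-0.35,0,0,0],[-1.5,-0.15,0,0,0],[0,0,0,0,0],[0,0,0,0,0]],
  ],
)

```text
clock: 16.55
tool_pos: [0.4249, 0.011, 0.1333]
orientation: [-180.0, -0.1, 6.4]
force: [-0.0, 1.4, 0.6]
opening: 0.0001
gripper_force: 0.0
```

```bash
python3 look.py w7; python3 - <<'E'
from h import *
w=np.load("w.npz");i=dict(camera_matrix=w["K"],eye=w["e"],orientation=w["o"]);P=cloud(i,w["d"]);z=P[...,2];x=P[...,0]
for u in (262,279,296): print(u,[(v,*(P[v,u]*1000).round().astype(int).tolist()) for v in range(40,236,5) if z[v,u]>.02])
E
```

```text
[0.42487464 0.01095179 0.13328839] [-1.79977796e+02 -1.19546614e-01  6.41294751e+00] [0.49028682 0.01899319 0.32074355] [ 1.65877203e+02 -3.66650796e-02 -8.35574796e+01]
262 [(40, 550, 37, 40), (45, 547, 37, 39), (50, 542, 36, 44), (55, 539, 36, 44), (60, 535, 35, 44), (65, 532, 35, 43), (70, 528, 35, 44), (75, 524, 34, 45), (80, 521, 34, 44), (85, 516, 33, 52), (90, 513, 33, 51), (230, 461, 20, 233), (235, 460, 20, 233)]
279 [(40, 550, 24, 46), (45, 547, 24, 43), (50, 543, 23, 45), (55, 540, 23, 43), (60, 537, 22, 44), (65, 533, 22, 44), (70, 530, 22, 44), (75, 526, 21, 44), (80, 522, 21, 43), (85, 518, 20, 51), (90, 514, 20, 50)]
296 [(40, 553, 11, 39), (45, 549, 11, 44), (50, 545, 10, 44), (55, 542, 10, 44), (60, 538, 9, 43), (65, 535, 9, 44), (70, 531, 9, 43), (75, 527, 8, 44), (80, 524, 8, 44), (85, 519, 7, 51), (90, 516, 7, 51), (225, 464, 11, 234), (230, 464, 11, 238), (235, 464, 11, 242)]
```

View pics/w7.png

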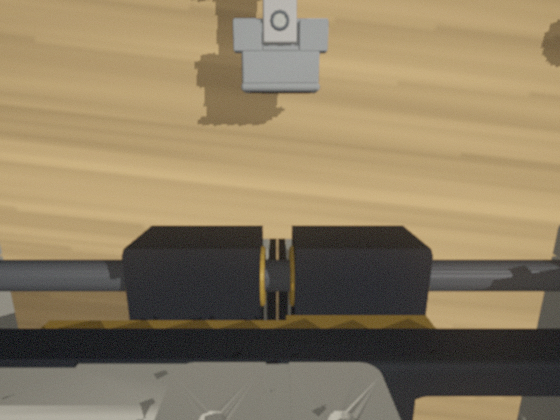

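The wrist view shows the cassette's well end (279,20) lying inside the pocket, with the tab front at row 91. The fingers are shut. Next I lower them in front of the tab.

step_arm(
  moves=[
    [[1,0,-2,0,0],[1,0,-2.5,0,0],[1,0,-2.5,0,0],[1,0,-2.5,0,0],[0.5,0,-2,0,0],[0,0,-1.4,0,0],[0,0,0,0,0],[0,0,0,0,0]],
  ],
)

```text
clock: 17.4
tool_pos: [0.4693, 0.0105, 0.003]
orientation: [180.0, 0.1, 6.4]
force: [-0.2, 0.3, 0.8]
opening: 0.0006
gripper_force: 0.0
```

```bash
python3 look.py w8; python3 - <<'E'
from h import *
w=np.load("w.npz");i=dict(camera_matrix=w["K"],eye=w["e"],orientation=w["o"]);P=cloud(i,w["d"]);z=P[...,2]
for u in (270,274,278,282,286): print(u,[(v,*(P[v,u]*1000).round().astype(int).tolist()) for v in range(226,252,3)])
for v in (60,100,120,130,140):
  u=[u for u in range(200,360) if z[v,u]>.03]
  if u: print(v,u[0],u[-1],((P[v,u[0]]+P[v,u[-1]])*500).round(1))
E
```

```text
[0.46932498 0.01045347 0.00304244] [1.79961377e+02 6.97461075e-02 6.36896336e+00] [0.53533587 0.01870696 0.19028931] [ 1.65687719e+02 -9.82798726e-02 -8.36001777e+01]
270 [(226, 475, 16, 0), (229, 473, 16, 0), (232, 471, 15, -2), (235, 469, 15, -1), (238, 479, 16, 32), (241, 479, 15, 37), (244, 479, 15, 42), (247, 479, 15, 45), (250, 479, 15, 49)]
274 [(226, 475, 13, 0), (229, 473, 13, -1), (232, 471, 13, 0), (235, 470, 13, 0), (238, 479, 14, 32), (241, 479, 14, 37), (244, 479, 14, 41), (247, 479, 14, 45), (250, 479, 13, 48)]
278 [(226, 476, 11, 0), (229, 473, 11, -1), (232, 472, 11, 0), (235, 470, 10, 0), (238, 480, 12, 33), (241, 480, 12, 38), (244, 480, 12, 42), (247, 480, 12, 46), (250, 480, 12, 50)]
282 [(226, 476, 9, 1), (229, 474, 8, 0), (232, 472, 8, 0), (235, 470, 8, 0), (238, 480, 10, 33), (241, 480, 10, 37), (244, 480, 10, 42), (247, 480, 10, 45), (250, 480, 10, 49)]
286 [(226, 476, 6, 1), (229, 474, 6, -1), (232, 472, 6, 0), (235, 470, 6, -1), (238, 482, 8, 37), (241, 481, 8, 41), (244, 481, 8, 44), (247, 482, 8, 49), (250, 481, 8, 50)]
60 200 357 [559.5  20.6  43. ]
100 200 353 [543.9  19.7  43.8]
120 200 339 [535.5  21.7  42.7]
130 200 338 [531.3  21.8  42.4]
140 201 338 [532.9   4.9 116. ]
```

step_arm(
  moves=[
    [[1,0.3,0,0,0],[1.2,0.2,0,0,0],[0.8,0.14,0,0,0],[0.2,0.02,0,0,0],[0.2,0.02,0,0,0],[0.2,0.02,0,0,0],[0.3,0.03,0,0,0],[0,0,0,0,0],[0,0,0,0,0]],
  ],
)

```text
clock: 18.35
tool_pos: [0.5076, 0.0177, 0.0033]
orientation: [180.0, 0.0, 6.4]
force: [-1.5, -0.3, -0.3]
opening: 0.0001
gripper_force: 0.4
```

step_arm(
  moves=[
    [[0.5,0.06,0,0,0],[0.8,0.1,0,0,0],[1,0.11,0,0,0],[1,0.11,0,0,0],[1,0.11,0,0,0],[1,0.11,0,0,0],[1,0.11,0,0,0],[1,0.11,0,0,0],[0.8,0.09,0,0,0],[0.4,0.05,0,0,0]],
  ],
)

```text
clock: 19.35
tool_pos: [0.5936, 0.0272, 0.0032]
orientation: [180.0, 0.0, 6.4]
force: [-6.6, -0.7, 4.0]
opening: 0.0005
gripper_force: 2.9
```

step_arm(
  moves=[
    [[0.2,0.02,0,0,0],[0,0,0,0,0],[0,0,0,0,0],[0,0,0,0,0]],
  ],
)

```text
clock: 19.75
tool_pos: [0.5946, 0.0274, 0.0032]
orientation: [180.0, 0.0, 6.4]
force: [-4.5, -3.6, 1.2]
opening: 0.0006
gripper_force: 2.1
```

step_arm(
  moves=[
    [[0.3,0.03,0,0,0],[0.3,0.03,0,0,0],[0,0,0,0,0],[0,0,0,0,0],[0,0,0,0,0]],
  ],
)

```text
clock: 20.25
tool_pos: [0.6004, 0.028, 0.0033]
orientation: [180.0, 0.0, 6.4]
force: [-3.7, -3.1, 0.1]
opening: 0.0004
gripper_force: 2.2
```

step_arm(
  moves=[
    [[0.1,0.01,0,0,0],[0,0,0,0,0],[0,0,0,0,0]],
  ],
)

```text
clock: 20.55
tool_pos: [0.6013, 0.0281, 0.0032]
orientation: [180.0, 0.0, 6.4]
force: [-3.7, -3.4, 1.3]
opening: 0.0004
gripper_force: 2.4
```

step_arm(
  moves=[
    [[0.1,0.01,0,0,0],[0,0,0,0,0],[0,0,0,0,0]],
  ],
)

```text
clock: 20.85
tool_pos: [0.6023, 0.0282, 0.0032]
orientation: [180.0, 0.0, 6.4]
force: [-4.4, -2.6, 1.4]
opening: 0.0003
gripper_force: 2.5
```

step_arm(
  moves=[
    [[0.1,0.01,0,0,0],[0,0,0,0,0],[0,0,0,0,0]],
  ],
)

```text
clock: 21.15
tool_pos: [0.6033, 0.0283, 0.0032]
orientation: [180.0, 0.0, 6.4]
force: [-5.0, -2.6, 0.5]
opening: 0.0005
gripper_force: 2.5
```

step_arm(
  moves=[
    [[0.1,0.01,0,0,0],[0,0,0,0,0],[0,0,0,0,0]],
  ],
)

```text
clock: 21.45
tool_pos: [0.6042, 0.0284, 0.0032]
orientation: [180.0, 0.0, 6.4]
force: [-5.3, -2.7, 1.4]
opening: 0.0007
gripper_force: 2.6
```

step_arm(
  moves=[
    [[0.1,0.01,0,0,0],[0,0,0,0,0],[0,0,0,0,0]],
  ],
)

```text
clock: 21.75
tool_pos: [0.6047, 0.0285, 0.0032]
orientation: [180.0, 0.1, 6.4]
force: [-6.6, -2.2, 3.5]
opening: 0.0004
gripper_force: 3.5
```

step_arm(
  moves=[
    [[0.1,0.01,0,0,0],[0,0,0,0,0],[0,0,0,0,0]],
  ],
)

```text
clock: 22.05
tool_pos: [0.6052, 0.0285, 0.0032]
orientation: [180.0, 0.1, 6.4]
force: [-8.7, -1.4, 4.6]
opening: 0.0006
gripper_force: 4.4
```

step_arm(
  moves=[
    [[0.1,0.01,0,0,0],[0,0,0,0,0],[0,0,0,0,0]],
  ],
)

```text
clock: 22.35
tool_pos: [0.6056, 0.0285, 0.0032]
orientation: [180.0, 0.2, 6.3]
force: [-9.6, -2.6, 6.1]
opening: 0.0005
gripper_force: 5.3
```

step_arm(
  moves=[
    [[0.1,0.01,0,0,0],[0,0,0,0,0],[0,0,0,0,0]],
  ],
)

```text
clock: 22.65
tool_pos: [0.6061, 0.0286, 0.0032]
orientation: [180.0, 0.2, 6.3]
force: [-12.3, -1.3, 8.3]
opening: 0.0006
gripper_force: 6.1
```

12.3 N is past the catch force. I'll back off gently.

step_arm(
  moves=[
    [[-0.2,-0.02,0,0,0],[-0.2,-0.02,0,0,0],[-0.2,-0.02,0,0,0],[-0.2,-0.02,0,0,0],[-0.2,-0.02,0,0,0],[-0.2,-0.02,0,0,0],[0,0,0,0,0],[0,0,0,0,0],[0,0,0,0,0]],
  ],
)

```text
clock: 23.55
tool_pos: [0.5973, 0.0281, 0.0035]
orientation: [-180.0, -0.1, 6.4]
force: [-0.0, 0.0, 1.2]
opening: 0.0006
gripper_force: 0.0
```

No force at 9 mm back, so the tray is holding itself. I'll withdraw and verify with depth.

step_arm(
  moves=[
    [[-1,-0.1,0,0,0],[-2,-0.2,0,0,0],[-3,-0.3,0,0,0],[-3,-0.3,1,0,0],[-2,-0.2,4,0,0],[0,0,4,0,0],[0,0,3,0,0],[0,0,2,0,0],[0,0,0,0,0],[0,0,0,0,0]],
  ],
)

```text
clock: 24.55
tool_pos: [0.4863, 0.0169, 0.1435]
orientation: [-180.0, -0.1, 6.4]
force: [-0.3, 0.2, -0.2]
opening: 0.0005
gripper_force: 0.0
```

```bash
python3 look.py w9; python3 - <<'E'
from h import *
w=np.load("w.npz");i=dict(camera_matrix=w["K"],eye=w["e"],orientation=w["o"]);P=cloud(i,w["d"]);z=P[...,2]
for u in (250,270,280,295): print(u,[(v,*(P[v,u]*1000).round().astype(int).tolist()) for v in range(0,200,4) if z[v,u]>.01][-8:])
t=np.load("top0.npy");im,d=viewer.snapshot("top");o=cv2.imread("pics/top0.png")
df=(cv2.absdiff(im,o).max(2)>45).astype(np.uint8);df=cv2.morphologyEx(df,cv2.MORPH_OPEN,np.ones((3,3)))
for c in cv2.findContours(df,0,2)[0]:
    if cv2.contourArea(c)>20: print("changed",cv2.boundingRect(c))
E
```

```text
[0.48628547 0.01686703 0.14349421] [-1.79957576e+02 -5.52573889e-02  6.36161166e+00] [0.55194601 0.02479771 0.33089606] [ 1.65814741e+02 -1.78567020e-02 -8.36094380e+01]
250 [(20, 626, 54, 43), (24, 623, 54, 44), (28, 620, 54, 43), (32, 617, 53, 44), (36, 613, 52, 53), (40, 610, 52, 54), (44, 608, 52, 46), (48, 608, 53, 31)]
270 [(20, 628, 39, 42), (24, 625, 38, 43), (28, 622, 38, 43), (32, 619, 38, 44), (36, 614, 37, 52), (40, 612, 37, 50), (44, 610, 37, 45), (48, 611, 37, 29)]
280 [(20, 628, 31, 44), (24, 626, 31, 44), (28, 623, 30, 43), (32, 620, 30, 43), (36, 615, 29, 51), (40, 612, 29, 53), (44, 611, 29, 46), (48, 611, 29, 31)]
295 [(20, 630, 19, 42), (24, 627, 19, 44), (28, 624, 19, 44), (32, 621, 18, 44), (36, 617, 18, 51), (40, 614, 18, 51), (44, 612, 17, 45), (48, 612, 16, 31)]
changed (0, 332, 29, 54)
changed (402, 223, 12, 31)
changed (114, 185, 229, 235)
changed (293, 184, 9, 6)
```

The tab face stands about 29 mm out and has stayed there, so the tray is latched. Nothing else on the bench has changed.

```bash
python3 -c "
from plant import close_job
print(close_job())"
```

```text
the job is handed in; nothing more can be done
None
```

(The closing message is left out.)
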